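# Seat the window seal of the curing-box hood and check the hood's gas strut

## Task

The curing box has a new window in its hood. Take the hand press and run it along the window's front sealing strip, from the left end to the right end in one pass pushing gently and steadily down all the way, then stand the press on the bench again, clear of the box. Then check the strut: lift the hood by its bar clearly past its balance point (about 50 degrees open), ease it back and hold it about 5 degrees below that point so that I can turn the strut's adjuster - never let the hood fly up or drop, leave the other things where they are, and finish still holding the bar.

Things in the scene. Friction and masses are not known exactly. Their poses are not given: they have to be found in the camera images.
- curing_box: Bench-top curing box for resin blocks, fixed: grey metal base 240 deep x 250 wide x 55 high under a white hood; 122 high to the closed hood's top. Origin on the bench under the base's centre; +x its rear, +y its left side seen from the robot. The front (bar, timer knob) faces the robot, give or take its yaw. Gas strut outside its right side.
- hood (a joint): Opening angle of the hood (rad) about the hinge line at its rear; 0 closed (start), stop 1.45. Weighs 0.9 kg, helped by the gas strut: below the balance point, 0.87 rad (50 degrees), it falls shut by itself; above it flies open. Force at the bar: 3.5 N upward at 0, 0.9 N up at 0.65 rad, 0.3 N up at 0.79 rad, 0.7 N down at 1.05 rad, 2 N down at 1.4 rad.
- hood_handle (a point): Middle of the hood's round steel bar: 12 thick, straight for 126 along the hood's y, 45 ahead of the front face; the hood's top is 25 above it when closed. 271 ahead of the hinge line and 35 above it (hood frame), so on a 273 radius. Height over the bench 97 closed, 263 at 40 degrees, 278 at 45, 292 at 50, 309 at 57. Axes turn with the hood: x rear, y left.
- hood_hinge (a point): Middle of the hood's hinge line, 112 mm behind the box's centre and 62 mm above the bench; axes turn with the hood (the hinge line is its y).
- strip_mid (a point): Middle of the upper face of the window's front sealing strip: black rubber, 16 wide, 198 long along the hood's y, standing 3 above the hood's flat top, its centre line 43 behind the hood's front edge. 125 above the bench when closed. Axes turn with the hood: y along the strip to the left, z up. The window is cracked by more than 30 N.
- strip_left (a point): Left (+y) end of the front sealing strip, on its upper face, 99 mm from the middle.
- strip_right (a point): Right (-y) end of the front sealing strip, on its upper face, 99 mm from the middle.
- seam_press: Sprung hand press, 70 high, 0.14 to 0.24 kg, loose, standing upright beside the box, to its left or its right (the tape roll lies on the other side): wooden grip above an aluminium plate above a rubber-faced sole. Origin under the middle of the sole; y along the grip, z up.
- press_grip (a point): Where to hold the press: in the wooden grip, 52 above the underside of the sole. The grip is a rounded block 20 thick (x) x 50 long (y), from 25 to 70 above the underside; take it across the 20. The plate below it, 30 x 58, has its top 25 above the underside, so fingertips must stay above that.
- press_foot (a point): Middle of the underside of the press's sole, 26 (x) x 54 (y). The sole is sprung: it starts to give at 4 N and is fully in, 6 mm, at 12 N; aim for 3 to 4 mm. The pass begins and ends with this point 10 to 25 mm inside the strip's ends, and keeps it within 11 mm of the strip's centre line.
- tape_roll: Bystander: roll of tape lying flat, 96 across x 25 high, origin under its centre.
- dropper: Bystander: dropper bottle, 33 across x 85 high, origin under its centre.
- petri: Bystander: petri dish, 68 across x 15 high, origin under its centre.
- marker_pen: Bystander: marker pen lying in front of the box, 17 x 135 x 16, origin under its centre, y along it.
- forceps: Bystander: steel forceps lying in front of the box, 14 x 118 x 11, origin under their centre, y along them.
- loupe: Bystander: folding pocket loupe, 38 x 30 x 18, origin under its centre.
- vial_a: Bystander: specimen vial standing, 23 across x 60 high, origin under its centre.
There are look-alikes about, which are no part of the job. Of the things that look like the seam_press, take the one that is farthest to the robot's right at the start.

How it is judged:
On the way, in this order (a step that is already met when the one before it is completed fails the run):
1. the press pushes down on the left end of the front strip, hood closed (y of press_foot in the frame of strip_mid between 0.06 and 0.112 m and x of press_foot in the frame of strip_mid between -0.011 and 0.011 m and contact force between seam_press and curing_box above 3 N and value of joint hood below 0.03 rad), for 0.1 s.
2. it pushes left of the strip's middle (y of press_foot in the frame of strip_mid between 0.02 and 0.052 m and x of press_foot in the frame of strip_mid between -0.011 and 0.011 m and contact force between seam_press and curing_box above 3 N and value of joint hood below 0.03 rad), for 0.1 s.
3. it pushes on the strip's middle (y of press_foot in the frame of strip_mid between -0.016 and 0.016 m and x of press_foot in the frame of strip_mid between -0.011 and 0.011 m and contact force between seam_press and curing_box above 3 N and value of joint hood below 0.03 rad), for 0.1 s.
4. it pushes right of the middle (y of press_foot in the frame of strip_mid between -0.052 and -0.02 m and x of press_foot in the frame of strip_mid between -0.011 and 0.011 m and contact force between seam_press and curing_box above 3 N and value of joint hood below 0.03 rad), for 0.1 s.
5. it pushes on the right end (y of press_foot in the frame of strip_mid between -0.112 and -0.06 m and x of press_foot in the frame of strip_mid between -0.011 and 0.011 m and contact force between seam_press and curing_box above 3 N and value of joint hood below 0.03 rad), for 0.1 s.
6. the hood is raised past its balance point (beyond 0.92 rad, 53 degrees) (value of joint hood above 0.92 rad), for 0.1 s.
At the end, for the whole second after the job is handed in: The hood stands still between 0.70 and 0.85 rad (40 to 48.7 degrees, the balance point being 50), carried by the gripper's fingers at its bar; the press stands upright (within 6 degrees) with its sole on the bench, untouched and not touching the box (value of joint hood between 0.7 and 0.85 rad and velocity of joint hood between -0.08 and 0.08 rad/s and contact force between the fingers and curing_box above 0.15 N and distance between the grasp point and hood_handle below 0.09 m and height (world z) of press_foot below 0.006 m and angle between press_grip's own z axis and vertical below 0.1 rad and contact force between seam_press and curing_box below 0.1 N and contact force between the fingers and seam_press below 0.1 N); the arm keeps its last pose, push and grip.
It fails at once if the hood flies up or drops (turns faster than 2.5 rad/s) (velocity of joint hood above 2.5 rad/s or velocity of joint hood below -2.5 rad/s).
It fails at once if the hood runs against its open stop (beyond 1.4 rad) (value of joint hood above 1.4 rad).
It fails at once if the press pushes on the box with more than 30 N (contact force between seam_press and curing_box above 30 N).
It fails at once if a bystander is moved by more than 30 mm (distance of any of tape_roll, dropper, petri, marker_pen, forceps, loupe, vial_a from where it was at the start of the episode above 0.03 m).
It also fails if it takes over 70 s, if anything falls off the work surface, if the arm or the gripper's body presses on something with over 40 N, if the wrist force passes 120 N, or if a joint passes its speed limit or range.

## Robot

A 7-joint arm with a two-finger parallel gripper is mounted at the origin on a cart in front of the work surface, level with it; the furniture and walls round the work are solid. World frame = base frame: x ahead of the robot, y to its left, z up, the work surface at z = 0. Lengths are in m, angles in rad, forces in N, time in s.
With the tool pointing down it reaches from about 0.425 to 0.925 m from the base axis. Payload 6.8 kg.
Tool frame: the origin (TCP) lies at the very end of the fingers, on their centre line; the grasp point (between the pads) lies 19 mm behind it; z points along the fingers, x is the direction in which the jaws open and shut, and the axes are right-handed (so a half turn about z gives the same grasp; the last joint's range is limited). The gripper opens to 85 mm and grips with 20 to 120 N. Pads are 22 mm wide; open, the fingers measure 114 mm over their backs; the gripper's body (76 mm by 85 mm) begins 54 mm behind the grasp point. The pads swing forward as they close: fully open they stand 13 mm farther back than shut.
Start: joints at [1.136, 0.477, 0.022, 1.555, -0.011, 1.109, -0.083], TCP at [0.217, -0.639, 0.231] pointing down, gripper open.
Joint ranges: [-2.96, 2.96], [-0.34, 2.1], [-1.41, 1.46], [0.24, 2.44], [-1.37, 4.51], [0.17, 1.92], [-2.96, 2.96]. Speed limits (rad/s): [2.39, 2.39, 3.14, 3.14, 3.14, 3.14, 3.14].

## Interface

Orientations are given as a unit quaternion [w, x, y, z].
In Python, from station import bot gives the robot as it stands.
- The arm moves only by the shell command python3 -m creep 'ROWS' [FORCE]. ROWS is JSON, a list that holds one entry, the list of rows, each a list of 7 numbers: the shift along the tool's x, y, z in cm, then the turn, a rotation vector about the tool's x, y, z in rad, then the opening, from 0 (shut) to 1 (fully open). In form: [[[dx, dy, dz, wx, wy, wz, claw], ...]]. A call has 1 to 10 rows; each row is the pose to reach, as a shift and turn from the pose commanded when the call began, along the tool's axes at that moment; what a row does not reach only later rows make up. A row lasts 1/8 s, in which the tool goes at most 62.5 mm and 10.7 degrees, less where a joint would pass 70% of its speed; a pose out of reach is approached as far as the arm can. A call with a gripper value outside its range is refused whole. The fingers move at their own pace and stop on an object; FORCE is the grip in N (left out, the last holds). Time passes only in rows, so rows that repeat a pose let the fingers close. It gives the time, the measured TCP pose, the force and the opening at its end, in the units of the state.
- bot.get_obs(): the state, without advancing time (a new reading comes with each control period).
- bot.read_camera(name): name is "scene" or "top" or "wrist"; returns (picture, depth): 384x512x3 uint8, blue, green, red; 384x512 float32, m along the optical axis (not along the pixel's ray), 0 where there is no reading.
- bot.calibration(name): a dict with "mtx" (3x3 intrinsics, pixels), "rvec" (rotation vector, rad) and "tvec" (3), from world to camera coordinates, as OpenCV has them. Camera axes: x right, y down, z forward; pixel columns grow to the right and rows downward; lengths in m; the calibration is good to about 2 mm. A picture is of the moment at which its call begins: read the wrist's pose just before it. calibration takes no time and is no camera call; for the wrist camera it gives the pose at the moment of the call.
- bot.hand_in(): hands the job in, once; it reports no verdict.
Trained networks look in the newest picture that a camera, given by its name, has taken for a name from the list of things; names that differ only in an ending like _2 or _b are one class to them, and where a whole thing is asked for, a point or a joint stands for the part that bears it (a point fixed in the world has none). Each returns a list of dicts, best first, with "p" (0 to 1); they miss things now and then, are a little off and sometimes report something else, mostly with a low value. They report only what shows in the picture. A call takes as long as a camera call. They do not tell look-alikes from the thing itself.
- bot.find_in(camera, label): "xy" ([column, row] in pixels, amid what is visible of it).
- bot.silhouettes(camera, label): "mask" (384x512 bool, what is visible of it) and "xy" ([column, row] in pixels, amid what is visible of it).
The state is a dict: "t": time; "q": joint angles; "joint_vel": joint speeds; "joint_torque": joint torques, N m; "eef_pos": TCP position; "tool_rot": TCP orientation; "contact_force": force on the tool from outside, world axes, zero at the start; "torque": the same for the moment, N m; "gripper_width": opening from 0.0 (shut) to 1.0 (fully open).
Only numpy, scipy, OpenCV 4.12 (cv2) and the standard library are available. Lean on these libraries where they do the work, as an engineer would, in place of code of your own. Each camera call takes 0.05 s, during which the arm holds its last target.

## Working session

There is one attempt and no reset: what is moved stays moved. The work goes in short steps, Python scripts to look and compute and a shell command to move; the robot and the scene stay as the last step left them, time stands still between calls to the robot, and variables do not carry over. Pictures are saved under pics/ and viewed, and the job is handed in when it is done.

```bash
ls; mkdir -p pics
python3 - <<'E'
from station import bot
import cv2
o=bot.get_obs()
for k,v in o.items(): print(k,v)
for c in ["scene","top"]:
    p,d=bot.read_camera(c); cv2.imwrite(f"pics/{c}0.png",p)
    import numpy as np; np.save(f"pics/{c}0d.npy",d)
E
```

```text
pics
t 0.0
q [ 1.13589231  0.47778404  0.02236549  1.55642216 -0.01149514  1.10927797
 -0.08312457]
joint_vel [ 3.30209288e-04 -5.04203392e-05  3.85274954e-04  3.89298858e-04
  3.31306525e-04  3.76382499e-04 -2.77280810e-04]
joint_torque [ 1.54082272e-04 -5.96450722e+01  1.60795871e+00 -2.81197679e+01
  1.24588565e-02  9.44622239e-03  2.44949200e-05]
eef_pos [ 0.21647597 -0.63874587  0.23034934]
tool_rot [-4.52422426e-04  8.12709873e-01 -5.82667903e-01 -7.56531451e-04]
contact_force [ 0.03688283 -0.40267853 -0.27481727]
torque [-0.02905168 -0.00879362  0.00934991]
gripper_width 1.001518337894324
```

View pics/scene0.png

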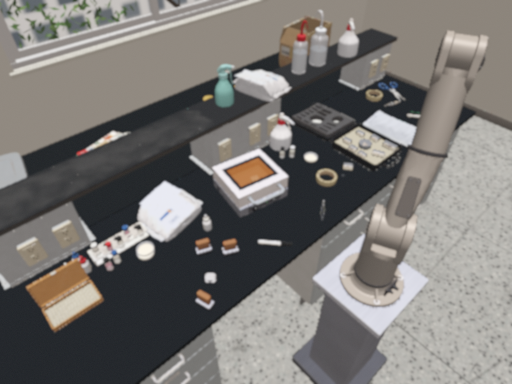

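View pics/top0.png

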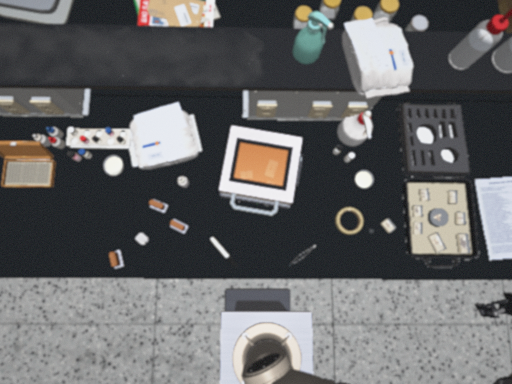

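```bash
cat > h.py <<'E'
import numpy as np, cv2
from station import bot
from scipy.spatial.transform import Rotation as R
def cal(c):
    k=bot.calibration(c); return np.array(k["mtx"]),cv2.Rodrigues(np.array(k["rvec"],float).reshape(3))[0],np.array(k["tvec"],float).reshape(3)
def px2w(c,uv,depth=None,z=None,K=None):
    M,Rm,t=K or cal(c); uv=np.atleast_2d(uv).astype(float)
    r=np.c_[(uv[:,0]-M[0,2])/M[0,0],(uv[:,1]-M[1,2])/M[1,1],np.ones(len(uv))]
    o=-Rm.T@t
    w=r@Rm
    if z is not None: s=(z-o[2])/w[:,2]
    else: s=np.atleast_1d(depth)
    return o+w*s[:,None]
def w2px(c,P,K=None):
    M,Rm,t=K or cal(c); q=np.atleast_2d(P)@Rm.T+t; q=q@M.T; return q[:,:2]/q[:,2:]
def cloud(c,d,mask,K=None):
    v,u=np.nonzero(mask&(d>0)); return px2w(c,np.c_[u,v],d[v,u],K=K)
def tcp():
    o=bot.get_obs(); q=o["tool_rot"]; return np.array(o["eef_pos"]),R.from_quat([q[1],q[2],q[3],q[0]])
E
python3 - <<'E'
from h import *
p,d=bot.read_camera("top")
for l in ["seam_press","curing_box","hood_handle","strip_mid","strip_left","strip_right","tape_roll","dropper","petri","marker_pen","forceps","loupe","vial_a"]:
    for x in bot.silhouettes("top",l):
        if x["p"]<.2: continue
        P=cloud("top",d,x["mask"]); print(l,round(x["p"],2),np.round(x["xy"]), x["mask"].sum(), np.round(np.median(P,0),3) if len(P) else None, np.round(np.percentile(P[:,2],95),3) if len(P) else None)
for l in ["hood_handle","strip_mid","strip_left","strip_right","hood_hinge","press_grip"]:
    for x in bot.find_in("top",l):
        if x["p"]<.2: continue
        u,v=np.round(x["xy"]).astype(int); print(l,round(x["p"],2),x["xy"],np.round(px2w("top",[u,v],d[v,u]),3))
M=cal("top"); print(M[0], -M[1].T@M[2])
x0,y0,x1,y1=90,130,380,275
cv2.imwrite("pics/crop1.png",cv2.resize(p[y0:y1,x0:x1],None,fx=2.7,fy=2.7,interpolation=cv2.INTER_CUBIC))
E
```

```text
seam_press 0.64 [116. 259.] 237 [0.329 0.515 0.039] 0.072
seam_press 0.49 [156. 204.] 133 [0.515 0.379 0.064] 0.072
curing_box 0.72 [257. 167.] 5659 [0.635 0.024 0.121] 0.126
curing_box 0.34 [263. 164.] 5101 [0.643 0.025 0.121] 0.126
hood_handle 0.89 [262. 166.] 5204 [0.643 0.028 0.121] 0.126
strip_mid 0.71 [262. 164.] 5184 [0.643 0.025 0.121] 0.126
strip_left 0.63 [264. 164.] 5219 [0.642 0.025 0.121] 0.126
strip_left 0.54 [258. 169.] 5712 [0.635 0.025 0.121] 0.126
strip_right 0.68 [258. 166.] 5341 [0.641 0.025 0.121] 0.126
strip_right 0.21 [180. 226.] 112 [0.445 0.304 0.067] 0.073
tape_roll 0.77 [339. 222.] 200 [ 0.47  -0.281  0.022] 0.027
tape_roll 0.7 [258. 169.] 5600 [0.636 0.024 0.121] 0.126
dropper 0.65 [364. 176.] 293 [ 0.629 -0.366  0.013] 0.019
dropper 0.62 [183. 181.] 83 [0.601 0.297 0.045] 0.078
petri 0.62 [363. 176.] 266 [ 0.628 -0.364  0.014] 0.019
marker_pen 0.37 [263. 164.] 5324 [0.641 0.024 0.121] 0.126
marker_pen 0.29 [178. 224.] 134 [0.445 0.307 0.066] 0.072
loupe 0.47 [141. 240.] 90 [0.402 0.441 0.016] 0.02
hood_handle 0.7 [261.9, 168.0] [[0.637 0.021 0.119]]
strip_mid 0.55 [260.4, 167.9] [[0.636 0.028 0.121]]
strip_left 0.57 [263.3, 165.4] [[0.647 0.018 0.121]]
strip_left 0.53 [180.8, 225.4] [[0.445 0.297 0.068]]
strip_right 0.55 [257.6, 164.9] [[0.647 0.035 0.122]]
hood_hinge 0.95 [258.8, 164.6] [[0.647 0.031 0.121]]
press_grip 0.64 [160.2, 204.7] [[0.513 0.372 0.07 ]]
press_grip 0.64 [116.0, 260.0] [[0.326 0.51  0.069]]
press_grip 0.54 [181.0, 222.7] [[0.456 0.305 0.021]]
[[364.5959797    0.         251.05238523]
 [  0.         364.5959797  190.75342875]
 [  0.           0.           1.        ]] [0.33670092 0.08661105 1.32851535]
```

View pics/crop1.png

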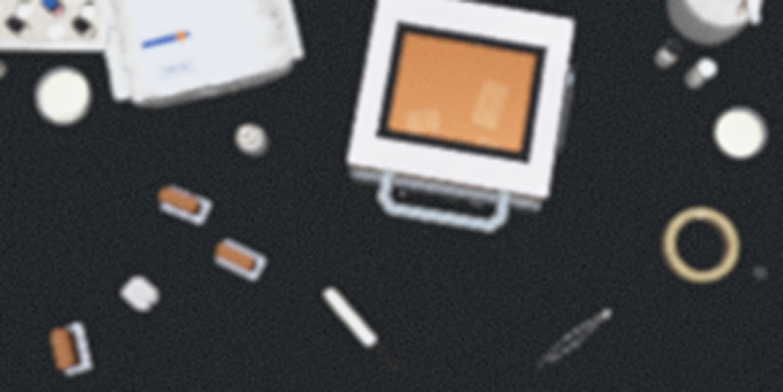

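Run:
```python
from h import *
p,d=bot.read_camera("top"); K=cal("top")
v,u=np.nonzero(d>0); P=px2w("top",np.c_[u,v],d[v,u],K=K); P=P.reshape(384,512,3) if len(P)==384*512 else None
g=cv2.cvtColor(p,cv2.COLOR_BGR2GRAY)
reg=np.zeros((384,512),bool); reg[110:222,205:315]=1
top=reg&(P[...,2]>.112)&(P[...,2]<.135)
pts=P[top][:,:2].astype(np.float32); r=cv2.minAreaRect(pts); print("hoodtop",r, cv2.boxPoints(r), np.median(P[top][:,2]))
s=cv2.morphologyEx(top.astype(np.uint8),cv2.MORPH_ERODE,np.ones((7,7)))>0
dark=s&(g<110); pts=P[dark]; r=cv2.minAreaRect(pts[:,:2].astype(np.float32)); print("strips",dark.sum(),r,cv2.boxPoints(r),np.median(pts[:,2]))
bar=reg&(P[...,2]>.08)&(P[...,2]<.108)
print("bar",bar.sum(),P[bar].mean(0))
for n,(x,y) in {"R":(179,226),"M":(158,205),"L":(116,259)}.items():
    m=np.zeros_like(reg); m[y-18:y+18,x-18:x+18]=1
    q=P[m&(P[...,2]>.05)]; w=P[m&(P[...,2]>.015)]
    r=cv2.minAreaRect(q[:,:2].astype(np.float32)); print(n,q.mean(0),q[:,2].max(),r, cv2.minAreaRect(w[:,:2].astype(np.float32)))
cv2.imwrite("pics/press.png",cv2.resize(p[190:280,100:210],None,fx=6,fy=6,interpolation=cv2.INTER_CUBIC))
```

```text
Traceback (most recent call last):
TypeError: 'NoneType' object is not subscriptable
```

```bash
cat >> h.py <<'E'
def grid(c,d,K=None):
    v,u=np.mgrid[0:384,0:512]; P=px2w(c,np.c_[u.ravel(),v.ravel()],d.ravel(),K=K).reshape(384,512,3); P[d<=0]=np.nan; return P
E
python3 - <<'E'
from h import *
p,d=bot.read_camera("top"); K=cal("top"); P=grid("top",d,K)
g=cv2.cvtColor(p,cv2.COLOR_BGR2GRAY)
reg=np.zeros((384,512),bool); reg[110:222,205:315]=1
top=reg&(P[...,2]>.112)&(P[...,2]<.135)
pts=P[top][:,:2].astype(np.float32); r=cv2.minAreaRect(pts); print("hoodtop",r, cv2.boxPoints(r), np.median(P[top][:,2]))
s=cv2.morphologyEx(top.astype(np.uint8),cv2.MORPH_ERODE,np.ones((7,7)))>0
dark=s&(g<110); pts=P[dark]; r=cv2.minAreaRect(pts[:,:2].astype(np.float32)); print("strips",dark.sum(),r,cv2.boxPoints(r),np.median(pts[:,2]))
bar=reg&(P[...,2]>.08)&(P[...,2]<.108)
print("bar",bar.sum(),P[bar].mean(0))
for n,(x,y) in {"R":(179,226),"M":(158,205),"L":(116,259)}.items():
    m=np.zeros_like(reg); m[y-18:y+18,x-18:x+18]=1
    q=P[m&(P[...,2]>.05)]; w=P[m&(P[...,2]>.015)]
    r=cv2.minAreaRect(q[:,:2].astype(np.float32)); print(n,q.mean(0),q[:,2].max(),r, cv2.minAreaRect(w[:,:2].astype(np.float32)))
cv2.imwrite("pics/press.png",cv2.resize(p[190:280,100:210],None,fx=6,fy=6,interpolation=cv2.INTER_CUBIC))
E
```

```text
hoodtop ((0.7020914554595947, 0.0017149001359939575), (0.2779482901096344, 0.33302611112594604), 80.5381088256836) [[ 0.5149976  -0.10799518]
 [ 0.843493   -0.16274187]
 [ 0.8891853   0.11142498]
 [ 0.5606899   0.16617167]] 0.12169101661904369
strips 463 ((0.6515825986862183, 0.02509603649377823), (0.18999642133712769, 0.15034835040569305), 80.54740142822266) [[ 0.5618275  -0.0562663 ]
 [ 0.7101343  -0.08095825]
 [ 0.7413377   0.10645837]
 [ 0.59303087  0.13115032]] 0.12433905890725439
bar 416 [0.58811769 0.02329677 0.09777905]
R [0.44769028 0.31141403 0.06763258] 0.0769253202909892 ((0.46414974331855774, 0.33342617750167847), (0.10506808012723923, 0.024633275344967842), 53.21613693237305) ((0.464111864566803, 0.3333544433116913), (0.11446557939052582, 0.03776802122592926), 51.970252990722656)
M [0.51029253 0.37722754 0.06736295] 0.07519686587318075 ((0.4970792829990387, 0.36002421379089355), (0.12012454122304916, 0.029248036444187164), 50.670475006103516) ((0.5002546310424805, 0.36174654960632324), (0.12551827728748322, 0.03917737305164337), 54.707759857177734)
L [0.33053531 0.51849922 0.06615722] 0.07366058908664774 ((0.3309648931026459, 0.5200337171554565), (0.04997841641306877, 0.021378444507718086), 17.02561378479004) ((0.3311014771461487, 0.5173816084861755), (0.0586877278983593, 0.02977968566119671), 9.142742156982422)
```

View pics/press.png

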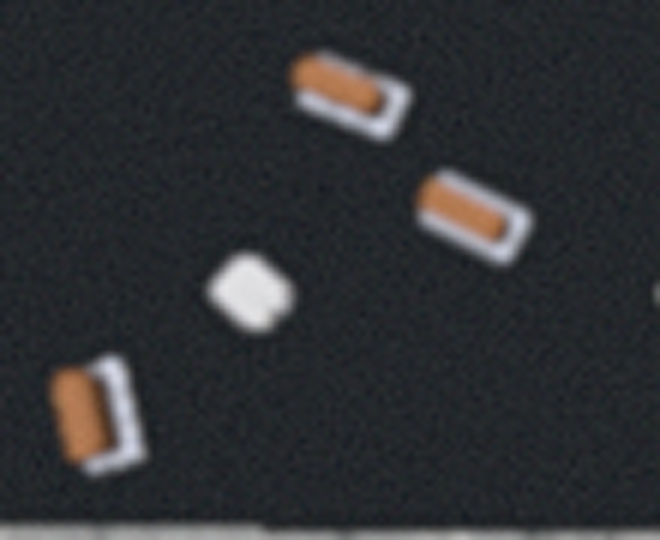

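```bash
cat >> h.py <<'E'
def want(pos,yaw_deg,tilt=0,base=None):
    """rows numbers for tool pointing down, tool x at yaw; tilt deg: rotation about tool y after"""
    p,r=base or tcp()
    c,s=np.cos(np.radians(yaw_deg)),np.sin(np.radians(yaw_deg))
    Rt=R.from_matrix(np.array([[c,s,0],[s,-c,0],[0,0,-1]]))*R.from_euler('y',tilt,degrees=True)
    d=r.inv().apply(np.array(pos)-p)*100; w=(r.inv()*Rt).as_rotvec()
    print("d cm",np.round(d,2),"w",np.round(w,3)); return d,w
E
python3 - <<'E'
from h import *
p,r=tcp(); print(p,r.as_matrix().round(3)); want([.47,0.02,.42],-9.5)
M,Rm,t=cal("wrist"); o=-Rm.T@t; print("cam in tool",r.inv().apply(o-p), (r.inv().as_matrix()@Rm.T).round(3))
E
```

```text
[ 0.21670264 -0.63927293  0.23128899] [[ 0.321 -0.947 -0.   ]
 [-0.947 -0.321  0.   ]
 [-0.     0.    -1.   ]]
d cm [-54.31 -45.15 -18.87] w [-0.     0.    -1.078]
cam in tool [ 7.35442593e-05 -7.50002511e-02 -1.41797693e-01] [[ 1.     0.     0.   ]
 [-0.     0.956  0.293]
 [-0.    -0.293  0.956]]
```

```bash
python3 -c "
from h import *
want([.56,0.07,.42],-9.5)"
```

```text
d cm [-56.15 -55.28 -18.87] w [-0.     0.    -1.078]
```

```bash
python3 -m creep '[[[-5,-5,-6,0,0,-0.15,1],[-56.1,-55.3,-18.9,0,0,-1.08,1],[-56.1,-55.3,-18.9,0,0,-1.08,1],[-56.1,-55.3,-18.9,0,0,-1.08,1],[-56.1,-55.3,-18.9,0,0,-1.08,1],[-56.1,-55.3,-18.9,0,0,-1.08,1],[-56.1,-55.3,-18.9,0,0,-1.08,1],[-56.1,-55.3,-18.9,0,0,-1.08,1],[-56.1,-55.3,-18.9,0,0,-1.08,1],[-56.1,-55.3,-18.9,0,0,-1.08,1]]]'; python3 -c "
from h import *
print(tcp()[0]); want([.56,0.07,.42],-9.5)"
```

```text
t: 2.45
eef_pos: [0.4787, -0.0984, 0.3833]
tool_rot: [0.0, 0.997, -0.082, 0.001]
contact_force: [0.9, -1.6, -0.6]
gripper_width: 0.999
[ 0.47866676 -0.09843271  0.38327139]
d cm [  5.27 -17.95  -3.68] w [ 0.001 -0.001  0.001]
```

```bash
python3 -m creep '[[[5.3,-18,-3.7,0,0,0,1],[5.3,-18,-3.7,0,0,0,1],[5.3,-18,-3.7,0,0,0,1],[5.3,-18,-3.7,0,0,0,1],[5.3,-18,-3.7,0,0,0,1]]]'
python3 - <<'E'
from h import *
K=cal("wrist"); p,d=bot.read_camera("wrist"); print(tcp()[0])
cv2.imwrite("pics/w1.png",p); np.save("pics/w1d.npy",d); np.savez("pics/w1K.npz",a=K[0],b=K[1],c=K[2])
E
```

```text
t: 3.08
eef_pos: [0.5598, 0.0685, 0.4192]
tool_rot: [0.0, 0.997, -0.082, -0.0]
contact_force: [-0.8, -0.5, -0.8]
gripper_width: 1.007
[0.55964005 0.06741253 0.41908315]
```

View pics/w1.png

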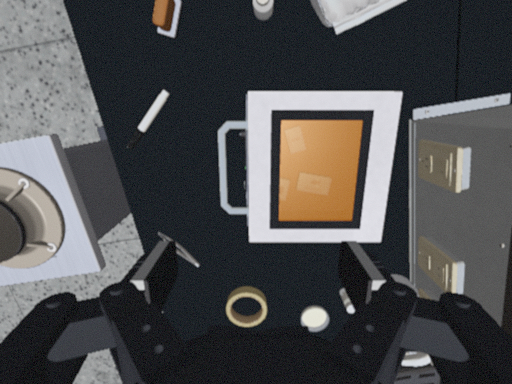

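Run:
```python
from h import *
z=np.load("pics/w1K.npz"); K=(z["a"],z["b"],z["c"]); p=cv2.imread("pics/w1.png"); d=np.load("pics/w1d.npy"); P=grid("wrist",d,K)
g=cv2.cvtColor(p,cv2.COLOR_BGR2GRAY)
reg=np.zeros(g.shape,bool); reg[98:240,255:385]=1
dk=(reg&(g<110)).astype(np.uint8); c,_=cv2.findContours(dk,cv2.RETR_EXTERNAL,cv2.CHAIN_APPROX_NONE); c=max(c,key=cv2.contourArea)
W=px2w("wrist",c[:,0,:],z=.125,K=K)[:,:2].astype(np.float32); r=cv2.minAreaRect(W); print("strips outer",r,cv2.boxPoints(r))
m=np.zeros_like(reg);m[150:190,265:276]=1; print("strip z",np.nanmedian(P[m&(dk>0)][:,2]))
reg=np.zeros(g.shape,bool); reg[85:250,243:410]=1
hd=reg&(P[...,2]>.116)&(P[...,2]<.135); c,_=cv2.findContours(hd.astype(np.uint8),cv2.RETR_EXTERNAL,cv2.CHAIN_APPROX_NONE); c=max(c,key=cv2.contourArea)
W=px2w("wrist",c[:,0,:],z=.122,K=K)[:,:2].astype(np.float32); r=cv2.minAreaRect(W); print("hood outer",r,cv2.boxPoints(r))
reg[:]=0; reg[130:206,210:240]=1
b=reg&(P[...,2]>.08)&(P[...,2]<.115); print("bar",b.sum(),P[b].mean(0),np.percentile(P[b][:,2],[5,50,95]))
reg[:]=0; reg[110:226,210:240]=1; b=reg&(P[...,2]>.08)&(P[...,2]<.115); rr,cc=np.nonzero(b); print("bar rows",rr.min(),rr.max(), np.bincount(rr)[110:226])
reg[:]=0; reg[0:60,140:200]=1; b=reg&(P[...,2]>.05); print("press",P[b].mean(0))
```

```text
strips outer ((0.6520844101905823, 0.026615150272846222), (0.1944209337234497, 0.15381988883018494), 80.63567352294922) [[ 0.5603821  -0.05678571]
 [ 0.7121521  -0.081814  ]
 [ 0.7437867   0.11001601]
 [ 0.5920167   0.1350443 ]]
strip z 0.12444913486888926
hood outer ((0.6542531251907349, 0.025046199560165405), (0.2483779788017273, 0.23109281063079834), 80.6532211303711) [[ 0.52007127 -0.07872815]
 [ 0.748096   -0.11625981]
 [ 0.788435    0.12882055]
 [ 0.56041026  0.16635221]]
bar 546 [0.49741379 0.05621688 0.10106823] [0.09806622 0.10136402 0.10319112]
bar rows 121 213 [ 0  0  0  0  0  0  0  0  0  0  0 12 14 14 16 17 18 19 20 11 11 10  9  8
  7  7  7  7  7  7  7  7  7  7  7  7  7  8  8  8  8  8  7  7  7  7  7  7
  7  7  7  7  7  7  7  7  7  7  7  7  7  7  7  7  7  7  6  7  7  7  7  7
  7  7  7  7  7  7  7  7  7  7  7  7  7  7  7  6  7  7  7  6  6  7  8  9
 10 10 16 16 14 14 13 11]
press [0.44669052 0.30567535 0.06544727]
```

```bash
python3 -c "
from h import *
want([.447,0.305,.23],-27)"
```

```text
d cm [-15.01 -21.6   18.89] w [0.001 0.    0.306]
```

```bash
python3 -m creep '[[[-15,-21.6,18.9,0,0,0.306,1],[-15,-21.6,18.9,0,0,0.306,1],[-15,-21.6,18.9,0,0,0.306,1],[-15,-21.6,18.9,0,0,0.306,1],[-15,-21.6,18.9,0,0,0.306,1],[-15,-21.6,18.9,0,0,0.306,1],[-15,-21.6,18.9,0,0,0.306,1],[-15,-21.6,18.9,0,0,0.306,1]]]'
python3 - <<'E'
from h import *
K=cal("wrist"); p,d=bot.read_camera("wrist"); print(tcp()[0])
cv2.imwrite("pics/w2.png",p); np.save("pics/w2d.npy",d); np.savez("pics/w2K.npz",a=K[0],b=K[1],c=K[2])
P=grid("wrist",d,K)
c=w2px("wrist",[.447,.305,.065],K)[0]; print(c)
g=np.linalg.norm(P[...,:2]-[.447,.305],axis=2)<.05
for lo,hi in [(.055,.08),(.015,.035)]:
    q=P[g&(P[...,2]>lo)&(P[...,2]<hi)]; print(len(q),cv2.minAreaRect(q[:,:2].astype(np.float32)),np.median(q[:,2]))
E
```

```text
t: 4.12
eef_pos: [0.449, 0.3044, 0.2313]
tool_rot: [-0.0, 0.972, -0.235, 0.001]
contact_force: [0.3, -0.3, 0.0]
gripper_width: 1.005
[0.44896173 0.3046113  0.23139807]
[255.27791179 176.19550258]
727 ((0.44656842947006226, 0.314311146736145), (0.04812052845954895, 0.019997281953692436), 64.00797271728516) 0.0684145700441916
371 ((0.4461151361465454, 0.3142128884792328), (0.05714515596628189, 0.029396483674645424), 63.13398361206055) 0.02408040573405018
```

View pics/w2.png

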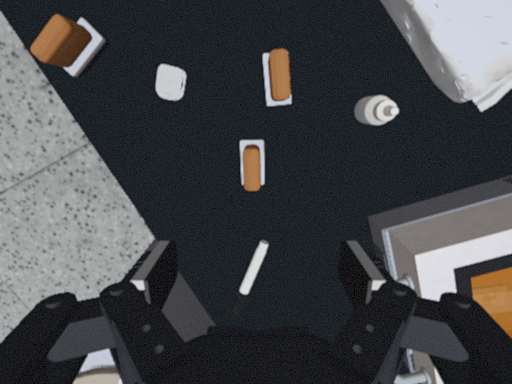

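```bash
python3 -c "
from h import *
want([.4465,0.3142,.034],-26.4)"
```

```text
d cm [-0.69 -0.72 19.74] w [-0.001 -0.002 -0.013]
```

```bash
python3 -m creep '[[[-0.7,-0.7,5,0,0,-0.013,1],[-0.7,-0.7,10,0,0,-0.013,1],[-0.7,-0.7,14,0,0,-0.013,1],[-0.7,-0.7,17,0,0,-0.013,1],[-0.7,-0.7,19,0,0,-0.013,1],[-0.7,-0.7,19.7,0,0,-0.013,1],[-0.7,-0.7,19.7,0,0,-0.013,1]]]' 40
python3 - <<'E'
from h import *
p,d=bot.read_camera("wrist"); print(tcp()[0]); cv2.imwrite("pics/w3.png",p)
E
```

```text
t: 5.05
eef_pos: [0.4447, 0.3158, 0.034]
tool_rot: [-0.0, 0.974, -0.227, 0.0]
contact_force: [0.6, 0.5, 0.6]
gripper_width: 1.0
[0.4447709  0.31611791 0.03435122]
```

View pics/w3.png

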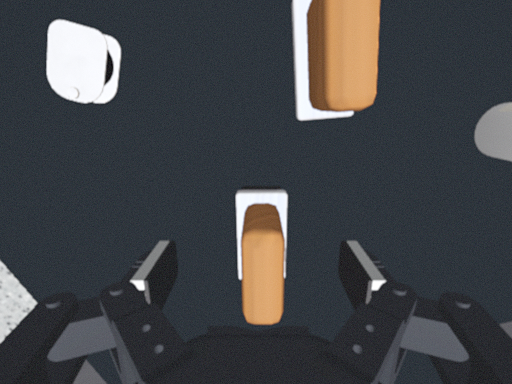

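```bash
python3 -m creep '[[[0,0,0,0,0,0,0.4],[0,0,0,0,0,0,0.3],[0,0,0,0,0,0,0.15],[0,0,0,0,0,0,0.15],[0,0,0,0,0,0,0.1],[0,0,0,0,0,0,0.1],[0,0,0,0,0,0,0.1]]]' 50
python3 - <<'E'
from h import *
print(tcp()[0], tcp()[1].as_matrix().round(3)); print(bot.get_obs()["contact_force"])
p,d=bot.read_camera("wrist"); cv2.imwrite("pics/w4.png",p)
E
```

```text
t: 5.98
eef_pos: [0.4443, 0.3158, 0.0336]
tool_rot: [-0.0, 0.974, -0.227, 0.0]
contact_force: [1.1, -0.6, 2.5]
gripper_width: 0.228
[0.44425388 0.31575622 0.03356688] [[ 0.897 -0.441  0.   ]
 [-0.441 -0.897  0.   ]
 [ 0.    -0.    -1.   ]]
[ 1.12565316 -0.57788803  2.53967679]
```

View pics/w4.png

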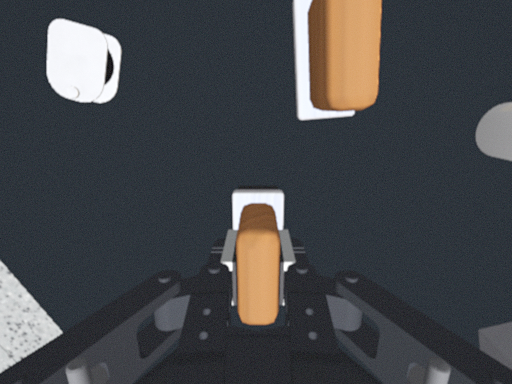

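```bash
python3 -m creep '[[[0,0,-4,0,0,0,0.1],[0,0,-10,0,0,0,0.1],[0,0,-16.5,0,0,0,0.1],[0,0,-16.5,0,0,0,0.1]]]'
python3 - <<'E'
from h import *
m=np.array([.5825,.0378]); y=np.array([.1627,.9867]); print(m+.083*y)
print(bot.get_obs()["contact_force"])
want([*(m+.083*y),.185],-9.36)
p,d=bot.read_camera("wrist"); cv2.imwrite("pics/w5.png",p)
E
```

```text
t: 6.52
eef_pos: [0.4457, 0.318, 0.2028]
tool_rot: [-0.003, 0.974, -0.227, 0.003]
contact_force: [0.2, -0.4, -3.0]
gripper_width: 0.226
[0.5960041 0.1196961]
[ 0.18870446 -0.42258635 -3.00346264]
d cm [22.23 11.17  1.79] w [-0.007 -0.005 -0.294]
```

View pics/w5.png

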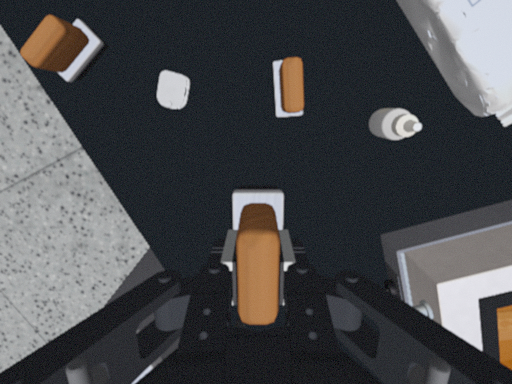

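```bash
python3 -m creep '[[[6,3,0,0,0,-0.1,0.1],[11,5.5,0,0,0,-0.2,0.1],[16,8,0,0,0,-0.294,0.1],[20,10,0.5,0,0,-0.294,0.1],[22,11,1,0,0,-0.294,0.1],[22.2,11.2,1.5,0,0,-0.294,0.1],[22.2,11.2,1.5,0,0,-0.294,0.1],[22.2,11.2,1.5,0,0,-0.294,0.1]]]'
python3 - <<'E'
from h import *
m=np.array([.5825,.0378]); y=np.array([.1627,.9867])
print(bot.get_obs()["contact_force"]); print(tcp()[0],tcp()[1].as_matrix().round(3))
want([*(m+.083*y),.165],-9.36)
for c in ["wrist","scene"]:
    p,d=bot.read_camera(c); cv2.imwrite(f"pics/{c}6.png",p if c=="wrist" else cv2.resize(p[130:230,190:330],None,fx=5,fy=5))
E
```

```text
t: 7.58
eef_pos: [0.5928, 0.1196, 0.1836]
tool_rot: [-0.0, 0.997, -0.08, -0.0]
contact_force: [0.1, -0.9, -1.1]
gripper_width: 0.228
[ 0.07823957 -0.94773314 -1.14379958]
[0.59281884 0.11959595 0.18364776] [[ 0.987 -0.159 -0.   ]
 [-0.159 -0.987  0.001]
 [-0.    -0.001 -1.   ]]
d cm [ 0.31 -0.06  1.86] w [-0.001  0.     0.004]
```

View pics/wrist6.png

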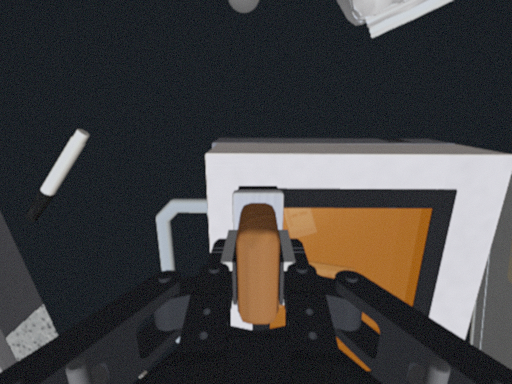

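View pics/scene6.png

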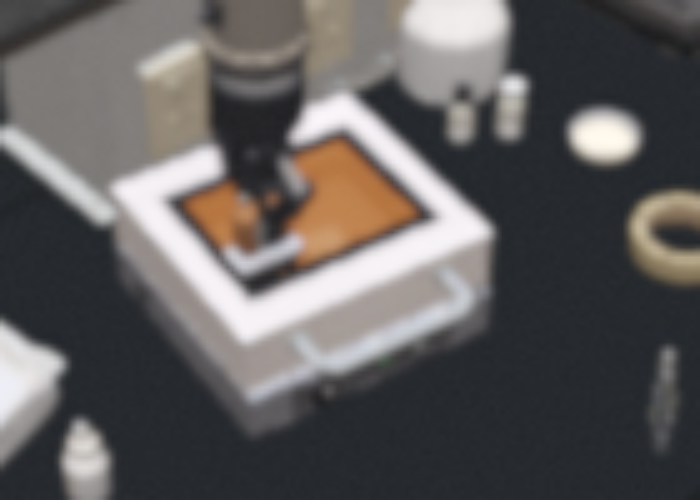

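```bash
python3 -m creep '[[[0.3,0,1,0,0,0,0.1],[0.3,0,1.8,0,0,0,0.1],[0.3,0,2.2,0,0,0,0.1],[0.3,0,2.4,0,0,0,0.1],[0.3,0,2.5,0,0,0,0.1],[0.3,0,2.5,0,0,0,0.1]]]'
python3 - <<'E'
from h import *
m=np.array([.5825,.0378]); y=np.array([.1627,.9867])
print(bot.get_obs()["contact_force"]); print(tcp()[0],tcp()[1].as_matrix().round(3))
want([*(m+.083*y),.155],-9.36)
E
```

```text
t: 8.43
eef_pos: [0.597, 0.1169, 0.1587]
tool_rot: [-0.0, 0.997, -0.081, 0.0]
contact_force: [-0.5, 0.9, -1.2]
gripper_width: 0.231
[-0.48215286  0.88190014 -1.1816834 ]
[0.5969928  0.1168759  0.15868606] [[ 0.987 -0.162  0.001]
 [-0.162 -0.987  0.   ]
 [ 0.001 -0.    -1.   ]]
d cm [-0.14 -0.26  0.37] w [-0.    -0.001  0.   ]
```

```bash
python3 -m creep '[[[-0.1,-0.1,0.1,0,0,0,0.1],[-0.1,-0.2,0.2,0,0,0,0.1],[-0.1,-0.2,0.3,0,0,0,0.1],[-0.1,-0.2,0.3,0,0,0,0.1]]]'
python3 - <<'E'
from h import *
m=np.array([.5825,.0378]); y=np.array([.1627,.9867])
print(bot.get_obs()["contact_force"]); print(tcp()[0])
want([*(m+.083*y),.155],-9.36)
E
```

```text
t: 8.93
eef_pos: [0.5968, 0.1183, 0.156]
tool_rot: [0.0, 0.997, -0.082, 0.001]
contact_force: [0.0, -5.1, 5.8]
gripper_width: 0.228
[ 0.01107885 -5.08564537  5.84739962]
[0.59684267 0.11832916 0.15602527]
d cm [-0.11 -0.12  0.1 ] w [ 0.001 -0.001 -0.   ]
```

```bash
python3 -m creep '[[[0,0.3,0,0,0,0,0.1],[0,0.8,0,0,0,0,0.1],[0,1.4,0,0,0,0,0.1],[0,2,0,0,0,0,0.1],[0,2.6,0,0,0,0,0.1],[0,3.2,0,0,0,0,0.1],[0,3.8,0,0,0,0,0.1],[0,4.4,0,0,0,0,0.1]]]'
cat >> h.py <<'E'
def hoodrel(p):
    m=np.array([.5825,.0378]); y=np.array([.1627,.9867]); x=np.array([.9867,-.1627]); d=p[:2]-m; return round(d@x,4),round(d@y,4)
E
python3 - <<'E'
from h import *
print(bot.get_obs()["contact_force"]); print(tcp()[0],hoodrel(tcp()[0]))
want([.58,.04,.155],-9.36)
p,d=bot.read_camera("wrist"); cv2.imwrite("pics/w7.png",p)
E
```

```text
t: 9.93
eef_pos: [0.5897, 0.0778, 0.1564]
tool_rot: [-0.002, 0.997, -0.081, 0.001]
contact_force: [0.6, 4.2, 5.0]
gripper_width: 0.229
[0.59022673 4.24542604 5.02484287]
[0.58967529 0.07777687 0.15639268] (np.float64(0.0006), np.float64(0.0406))
d cm [-0.35  3.88  0.12] w [-0.004 -0.002  0.002]
```

View pics/w7.png

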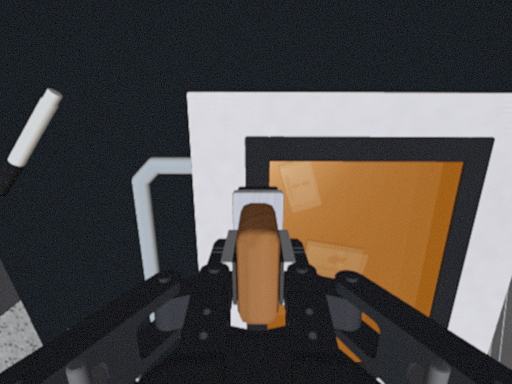

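```bash
python3 -m creep '[[[0,0.5,0.02,0,0,0,0.1],[0,1.1,0.05,0,0,0,0.1],[0,1.7,0.05,0,0,0,0.1],[0,2.3,0.05,0,0,0,0.1],[0,2.9,0.05,0,0,0,0.1],[0,3.5,0.05,0,0,0,0.1],[0,4.1,0.05,0,0,0,0.1],[0,4.7,0.05,0,0,0,0.1]]]'
python3 - <<'E'
from h import *
print(bot.get_obs()["contact_force"]); print(tcp()[0],hoodrel(tcp()[0]))
want([.58,.04,.155],-9.36)
E
```

```text
t: 10.98
eef_pos: [0.5823, 0.0315, 0.156]
tool_rot: [-0.002, 0.997, -0.081, 0.001]
contact_force: [0.3, 5.5, 4.9]
gripper_width: 0.233
[0.25205777 5.46864332 4.86302313]
[0.58228521 0.03147508 0.1559669 ] (np.float64(0.0008), np.float64(-0.0063))
d cm [-0.36 -0.8   0.1 ] w [-0.004 -0.002  0.002]
```

```bash
python3 -m creep '[[[0,0.5,0.02,0,0,0,0.1],[0,1.1,0.04,0,0,0,0.1],[0,1.7,0.04,0,0,0,0.1],[0,2.3,0.04,0,0,0,0.1],[0,2.9,0.04,0,0,0,0.1],[0,3.5,0.04,0,0,0,0.1],[0,4.1,0.04,0,0,0,0.1],[0,4.7,0.04,0,0,0,0.1]]]'
python3 - <<'E'
from h import *
print(bot.get_obs()["contact_force"]); print(tcp()[0],hoodrel(tcp()[0]))
E
```

```text
t: 11.98
eef_pos: [0.5749, -0.0148, 0.1556]
tool_rot: [-0.002, 0.997, -0.081, 0.001]
contact_force: [0.9, 4.7, 6.0]
gripper_width: 0.226
[0.92885242 4.71593069 5.9979466 ]
[ 0.57485348 -0.01483982  0.15560992] (np.float64(0.001), np.float64(-0.0532))
```

```bash
python3 -m creep '[[[0,0.5,0,0,0,0,0.1],[0,1.1,0,0,0,0,0.1],[0,1.7,0,0,0,0,0.1],[0,2.2,0,0,0,0,0.1],[0,2.6,0,0,0,0,0.1],[0,2.9,0,0,0,0,0.1],[0,2.9,0,0,0,0,0.1]]]'
python3 - <<'E'
from h import *
print(bot.get_obs()["contact_force"]); print(tcp()[0],hoodrel(tcp()[0]))
p,d=bot.read_camera("wrist"); cv2.imwrite("pics/w8.png",p)
E
```

```text
t: 12.85
eef_pos: [0.5701, -0.0439, 0.1555]
tool_rot: [-0.001, 0.997, -0.081, 0.001]
contact_force: [0.6, 3.2, 5.3]
gripper_width: 0.225
[0.60621938 3.15689945 5.27888206]
[ 0.57008482 -0.0439137   0.15552208] (np.float64(0.001), np.float64(-0.0826))
```

View pics/w8.png

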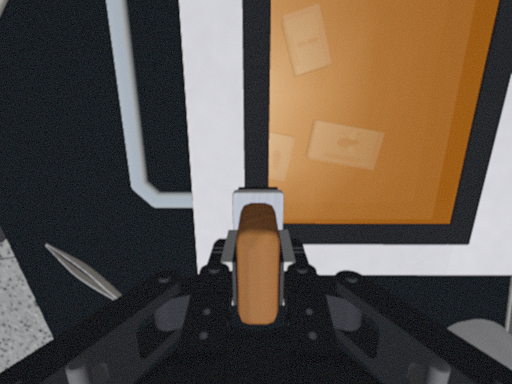

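```bash
python3 -m creep '[[[0,0,-1,0,0,0,0.1],[0,0,-3,0,0,0,0.1],[0,0,-6,0,0,0,0.1],[0,0,-6,0,0,0,0.1]]]'
python3 - <<'E'
from h import *
print(bot.get_obs()["contact_force"]); print(tcp()[0])
want([.4443,.3158,.09],-26.2)
E
```

```text
t: 13.4
eef_pos: [0.5703, -0.046, 0.2173]
tool_rot: [0.0, 0.997, -0.082, 0.002]
contact_force: [-0.6, 0.2, -1.6]
gripper_width: 0.226
[-0.56440896  0.17637492 -1.57128056]
[ 0.57033301 -0.04601162  0.21725101]
d cm [-18.38 -33.65  12.65] w [-0.001 -0.004  0.294]
```

```bash
python3 -m creep '[[[-2.5,-5,0,0,0,0.05,0.1],[-5.5,-10,0,0,0,0.12,0.1],[-8.5,-15.5,0,0,0,0.19,0.1],[-11.5,-21,2,0,0,0.25,0.1],[-14.5,-26.5,5,0,0,0.294,0.1],[-17,-31,9,0,0,0.294,0.1],[-18.4,-33.6,12,0,0,0.294,0.1],[-18.4,-33.7,12.6,0,0,0.294,0.1],[-18.4,-33.7,12.6,0,0,0.294,0.1]]]'
python3 - <<'E'
from h import *
print(bot.get_obs()["contact_force"]); print(tcp()[0])
want([.4443,.3158,.034],-26.2)
E
```

```text
t: 14.52
eef_pos: [0.4419, 0.3153, 0.0877]
tool_rot: [0.001, 0.974, -0.227, -0.001]
contact_force: [0.2, 0.2, -1.7]
gripper_width: 0.227
[ 0.15443137  0.22680998 -1.73710893]
[0.44192613 0.31531039 0.0876972 ]
d cm [ 0.19 -0.16  5.37] w [0.002 0.001 0.   ]
```

```bash
python3 -m creep '[[[0.1,0,2,0,0,0,0.1],[0.1,0,3.5,0,0,0,0.1],[0.1,0,4.6,0,0,0,0.1],[0.1,0,5.1,0,0,0,0.1],[0.1,0,5.3,0,0,0,0.1],[0.1,0,5.35,0,0,0,0.1],[0.1,0,5.35,0,0,0,0.1]]]'
python3 - <<'E'
from h import *
print(bot.get_obs()["contact_force"]); print(tcp()[0],tcp()[1].as_matrix().round(3))
E
```

```text
t: 15.4
eef_pos: [0.4432, 0.3163, 0.0354]
tool_rot: [-0.0, 0.974, -0.227, 0.0]
contact_force: [-0.0, 0.0, -1.9]
gripper_width: 0.224
[-0.01618082  0.02678305 -1.90001739]
[0.44324865 0.31626968 0.03536422] [[ 0.897 -0.441  0.001]
 [-0.441 -0.897  0.   ]
 [ 0.    -0.001 -1.   ]]
```

```bash
python3 -m creep '[[[0,0,0.1,0,0,0,0.1],[0,0,0.2,0,0,0,0.1],[0,0,0.25,0,0,0,0.1],[0,0,0.25,0,0,0,0.1]]]'
python3 - <<'E'
from h import *
print(bot.get_obs()["contact_force"]); print(tcp()[0])
E
```

```text
t: 15.9
eef_pos: [0.4433, 0.3162, 0.0328]
tool_rot: [-0.0, 0.974, -0.227, 0.0]
contact_force: [-1.2, -0.4, 3.8]
gripper_width: 0.228
[-1.22836321 -0.42500626  3.7721979 ]
[0.4432506  0.3162261  0.03284508]
```

```bash
python3 -m creep '[[[0,0,0,0,0,0,0.4],[0,0,0,0,0,0,0.8],[0,0,0,0,0,0,1],[0,0,0,0,0,0,1],[0,0,0,0,0,0,1],[0,0,-3,0,0,0,1],[0,0,-8,0,0,0,1],[0,0,-14,0,0,0,1],[0,0,-20,0,0,0,1],[0,0,-20,0,0,0,1]]]'
python3 - <<'E'
from h import *
print(bot.get_obs()["contact_force"]); print(tcp()[0])
K=cal("wrist"); p,d=bot.read_camera("wrist"); cv2.imwrite("pics/w9.png",p); P=grid("wrist",d,K)
g=np.linalg.norm(P[...,:2]-[.4433,.3162],axis=2)<.05
for lo,hi in [(.055,.08),(.015,.035)]:
    q=P[g&(P[...,2]>lo)&(P[...,2]<hi)]; print(len(q),cv2.minAreaRect(q[:,:2].astype(np.float32)),np.median(q[:,2]))
E
```

```text
t: 17.15
eef_pos: [0.445, 0.3185, 0.2375]
tool_rot: [-0.003, 0.974, -0.227, 0.003]
contact_force: [0.5, 0.2, -1.3]
gripper_width: 1.004
[ 0.53425697  0.21013004 -1.3210102 ]
[0.44499894 0.31849226 0.23752748]
686 ((0.4429689049720764, 0.31616079807281494), (0.04793640971183777, 0.019125040620565414), 63.83820343017578) 0.06837051165820465
357 ((0.4425569176673889, 0.3155503571033478), (0.05756140872836113, 0.02935636416077614), 64.31450653076172) 0.024018268696025413
```

View pics/w9.png

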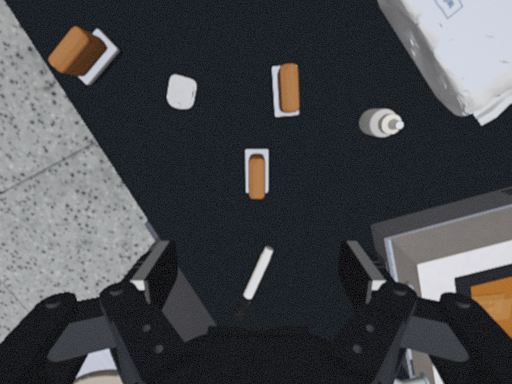

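```bash
cat >> h.py <<'E'
YAW=-9.36; XH=np.array([.9867,-.1627,0]); YH=np.array([.1627,.9867,0]); ZH=np.array([0,0,1.])
HINGE=np.array([.7631,.0080,.062])
def barpose(th,phi,back=0.,hinge=None,off=0.):
    """th hood deg, phi tool tilt deg; back: metres behind the grasp pose; returns TCP pos"""
    h=HINGE if hinge is None else hinge
    a=np.radians(th)+np.arctan2(.035,.271); b=h-.2733*np.cos(a)*XH+.2733*np.sin(a)*ZH
    f=np.radians(phi); tz=np.sin(f)*XH-np.cos(f)*ZH
    return b+(.019-back)*tz+off*YH
E
python3 - <<'E'
from h import *
t=barpose(0,15,.08); print(t, barpose(0,15)); want(t,YAW,15)
E
```

```text
[0.48007817 0.05466834 0.15592778] [0.50050831 0.05129955 0.07865371]
d cm [14.79 21.97  7.84] w [ 0.035  0.257 -0.293]
```

```bash
python3 -m creep '[[[4,5.5,0,0,0.06,-0.08,0.8],[8,11,0,0.01,0.13,-0.16,0.5],[12,16.5,1,0.02,0.2,-0.24,0.45],[14.8,21,3,0.035,0.257,-0.293,0.45],[14.8,22,5,0.035,0.257,-0.293,0.45],[14.8,22,6,0.035,0.257,-0.293,0.45],[14.8,22,6,0.035,0.257,-0.293,0.45]]]'
python3 - <<'E'
from h import *
print(bot.get_obs()["contact_force"]); print(tcp()[0],tcp()[1].as_matrix().round(3))
K=cal("wrist"); p,d=bot.read_camera("wrist"); P=grid("wrist",d,K)
m=(P[...,2]>.085)&(P[...,2]<.108)
rel=P-np.array([.5825,.0378,0]); X=rel@XH; Y=rel@YH; m&=(abs(X+.088)<.015)&(abs(Y)<.05)
q=p.copy(); q[m]=(0,0,255); cv2.imwrite("pics/w10.png",q)
print(m.sum(), X[m].mean(),np.percentile(X[m],[5,95]),np.percentile(Y[m],[2,98]),np.percentile(P[m][:,2],[50,95]))
E
```

```text
t: 18.08
eef_pos: [0.4784, 0.0547, 0.1717]
tool_rot: [0.011, 0.989, -0.08, 0.127]
contact_force: [0.8, 0.3, 0.3]
gripper_width: 0.449
[0.80740509 0.2775016  0.30570904]
[0.47839407 0.0547007  0.17167247] [[ 0.955 -0.16   0.25 ]
 [-0.154 -0.987 -0.043]
 [ 0.254  0.002 -0.967]]
1653 -0.0889966867299584 [-0.09362538 -0.08336931] [-0.04723241  0.04835538] [0.10124871 0.10282871]
```

View pics/w10.png

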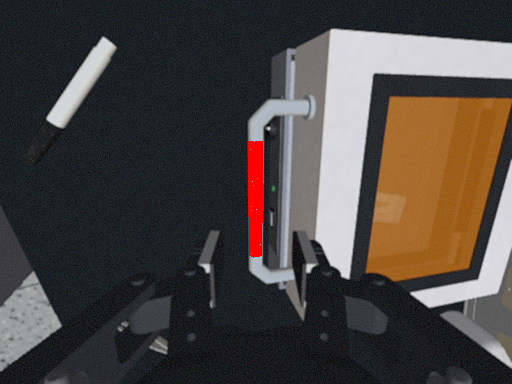

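Run:
```python
from h import *
want(barpose(0,15,.04),YAW,15);want(barpose(0,15,.0),YAW,15)
```

```text
d cm [-0.3   0.03  5.63] w [0.001 0.004 0.004]
d cm [-0.28  0.02  9.63] w [0.001 0.004 0.004]
```

```bash
python3 -m creep '[[[-0.2,0,2,0,0,0,0.45],[-0.3,0,4,0,0,0,0.45],[-0.3,0,5,0,0,0,0.45],[-0.3,0,5,0,0,0,0.45]]]'
python3 - <<'E'
from h import *
print(bot.get_obs()["contact_force"]); print(tcp()[0])
want(barpose(0,15,.0),YAW,15)
p,d=bot.read_camera("wrist"); cv2.imwrite("pics/w11.png",p)
E
```

```text
t: 18.62
eef_pos: [0.4888, 0.0526, 0.1234]
tool_rot: [0.012, 0.988, -0.08, 0.128]
contact_force: [-0.2, 0.1, -0.0]
gripper_width: 0.451
[-0.16661993  0.09613036 -0.01353411]
[0.48875491 0.05263591 0.12342522]
d cm [ 0.   -0.07  4.63] w [0.002 0.004 0.003]
```

View pics/w11.png

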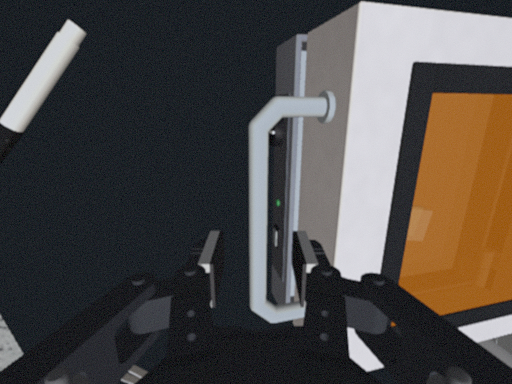

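```bash
python3 -m creep '[[[0,0,1.5,0,0,0,0.45],[0,0,3,0,0,0,0.45],[0,0,4.1,0,0,0,0.45],[0,0,4.6,0,0,0,0.45],[0,0,4.6,0,0,0,0.45]]]'
python3 - <<'E'
from h import *
print(bot.get_obs()["contact_force"]); print(tcp()[0])
want(barpose(0,15,.0),YAW,15)
p,d=bot.read_camera("wrist"); cv2.imwrite("pics/w12.png",p)
E
```

```text
t: 19.3
eef_pos: [0.5004, 0.0498, 0.0794]
tool_rot: [0.012, 0.988, -0.08, 0.129]
contact_force: [0.0, -0.5, -0.0]
gripper_width: 0.448
[ 0.02021817 -0.46875086 -0.04757149]
[0.5003776  0.04976286 0.07937739]
d cm [-0.03 -0.15  0.07] w [0.003 0.003 0.001]
```

View pics/w12.png

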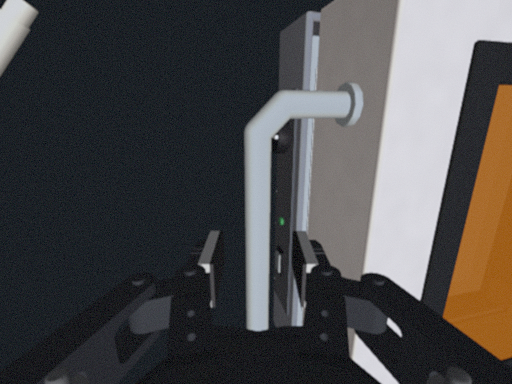

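Bar runs midway between the pads (col ~258 between 212 and 302). Closing on it.

```bash
python3 -m creep '[[[0,0,0,0,0,0,0.3],[0,0,0,0,0,0,0.2],[0,0,0,0,0,0,0.05],[0,0,0,0,0,0,0.0],[0,0,0,0,0,0,0],[0,0,0,0,0,0,0]]]' 50
python3 - <<'E'
from h import *
print(bot.get_obs()["contact_force"]); p,r=tcp(); print(p,r.as_matrix().round(3),bot.get_obs()["q"].round(2))
g=p-.019*r.as_matrix()[:,2]; print("grasp",g, "bar exp",barpose(0,0,.019)) 
rel=HINGE-g; print("hinge rel along XH",rel@XH,"z",g[2]-.062)
base=(p,r)
for th in range(3,34,3): 
    d,w=want(barpose(th,15+th),YAW,15+th,base=base)
E
```

```text
t: 20.1
eef_pos: [0.5001, 0.0496, 0.0793]
tool_rot: [0.012, 0.988, -0.08, 0.128]
contact_force: [-3.3, 0.8, 5.8]
gripper_width: 0.117
[-3.31735515  0.80197458  5.78116183]
[0.50006038 0.04956964 0.07930256] [[ 0.954 -0.162  0.252]
 [-0.156 -0.987 -0.045]
 [ 0.256  0.003 -0.967]] [ 0.17  0.38 -0.55  2.24  0.78  0.46 -1.17]
grasp [0.49527211 0.0504178  0.09766973] bar exp [0.49565615 0.05209964 0.0970063 ]
hinge rel along XH 0.2711671512549852 z 0.03566973128707976
d cm [ 0.67 -0.17 -1.25] w [0.003 0.055 0.001]
d cm [ 1.42 -0.17 -2.53] w [0.003 0.108 0.002]
d cm [ 2.22 -0.16 -3.79] w [0.003 0.16  0.002]
d cm [ 3.09 -0.16 -5.01] w [0.003 0.212 0.002]
d cm [ 4.02 -0.15 -6.2 ] w [0.003 0.265 0.002]
d cm [ 5.01 -0.15 -7.34] w [0.003 0.317 0.002]
d cm [ 6.06 -0.14 -8.45] w [0.003 0.37  0.002]
d cm [ 7.16 -0.14 -9.5 ] w [0.003 0.422 0.002]
d cm [  8.3   -0.13 -10.51] w [0.003 0.474 0.002]
d cm [  9.5   -0.13 -11.46] w [0.003 0.527 0.002]
d cm [ 10.74  -0.13 -12.36] w [0.003 0.579 0.002]
```

```bash
python3 -m creep '[[[0.3,0,-0.6,0,0.026,0,0],[0.67,0,-1.25,0,0.053,0,0],[1.05,0,-1.9,0,0.08,0,0],[1.42,0,-2.53,0,0.107,0,0],[1.8,0,-3.15,0,0.133,0,0],[2.22,0,-3.8,0,0.16,0,0],[2.22,0,-3.8,0,0.16,0,0]]]'
cat >> h.py <<'E'
def state():
    o=bot.get_obs(); p,r=tcp(); z=r.as_matrix()[:,2]; g=p-.019*z
    rel=g-HINGE; th=np.degrees(np.arctan2(rel[2],-(rel@XH)))-7.36
    print("f",np.round(o["contact_force"],1),"tcp",p.round(4),"w",round(o["gripper_width"],3),"q",np.round(o["q"],2),"hood est deg",round(th,2),"rad from hinge",round(np.hypot(rel[2],rel@XH),4),"y",round(rel@YH,4),"tilt",round(np.degrees(np.arctan2(z@XH,-z[2])),2))
def plan(ths,phis):
    b=tcp()
    for t,f in zip(ths,phis): print(t,f,end=" "); want(barpose(t,f),YAW,f,base=b)
E
python3 - <<'E'
from h import *
state(); plan(range(12,43,3),range(27,58,3))
E
```

```text
t: 20.98
eef_pos: [0.5101, 0.0479, 0.1213]
tool_rot: [0.019, 0.975, -0.079, 0.207]
contact_force: [-5.7, 1.5, -1.3]
gripper_width: 0.121
f [-5.7  1.5 -1.3] tcp [0.5101 0.0479 0.1213] w 0.121 q [ 0.08  0.26 -0.47  2.31  0.98  0.39 -1.4 ] hood est deg 8.85 rad from hinge 0.2747 y -0.0018 tilt 23.97
12 27 d cm [ 1.21 -0.18 -1.03] w [0.003 0.053 0.003]
15 30 d cm [ 2.32 -0.17 -2.05] w [0.003 0.105 0.003]
18 33 d cm [ 3.48 -0.16 -3.03] w [0.003 0.158 0.003]
21 36 d cm [ 4.68 -0.16 -3.95] w [0.003 0.21  0.003]
24 39 d cm [ 5.93 -0.15 -4.82] w [0.003 0.262 0.003]
27 42 d cm [ 7.23 -0.14 -5.63] w [0.003 0.315 0.003]
30 45 d cm [ 8.56 -0.14 -6.38] w [0.002 0.367 0.004]
33 48 d cm [ 9.92 -0.13 -7.07] w [0.002 0.419 0.004]
36 51 d cm [11.32 -0.12 -7.7 ] w [0.002 0.472 0.004]
39 54 d cm [12.74 -0.12 -8.27] w [0.002 0.524 0.004]
42 57 d cm [14.18 -0.11 -8.77] w [0.002 0.577 0.004]
```

Run:
```python
from h import *
plan(np.arange(10.5,25,1.75),24+np.arange(0,9)*.5)
```

```text
10.5 24.0 d cm [ 0.62 -0.18 -0.5 ] w [0.003 0.001 0.003]
12.25 24.5 d cm [ 1.21 -0.18 -1.12] w [0.003 0.009 0.003]
14.0 25.0 d cm [ 1.81 -0.17 -1.71] w [0.003 0.018 0.003]
15.75 25.5 d cm [ 2.43 -0.17 -2.29] w [0.003 0.027 0.003]
17.5 26.0 d cm [ 3.06 -0.17 -2.85] w [0.003 0.036 0.003]
19.25 26.5 d cm [ 3.72 -0.16 -3.39] w [0.003 0.044 0.003]
21.0 27.0 d cm [ 4.39 -0.16 -3.91] w [0.003 0.053 0.003]
22.75 27.5 d cm [ 5.07 -0.15 -4.41] w [0.003 0.062 0.003]
24.5 28.0 d cm [ 5.77 -0.15 -4.89] w [0.003 0.07  0.003]
```

```bash
python3 -m creep '[[[0.6,0,-0.5,0,0.001,0,0],[1.2,0,-1.1,0,0.009,0,0],[1.8,0,-1.7,0,0.018,0,0],[2.4,0,-2.3,0,0.027,0,0],[3.05,0,-2.85,0,0.036,0,0],[3.7,0,-3.4,0,0.044,0,0],[4.4,0,-3.9,0,0.053,0,0],[5.07,0,-4.4,0,0.062,0,0],[5.77,0,-4.9,0,0.07,0,0],[5.77,0,-4.9,0,0.07,0,0]]]'
python3 - <<'E'
from h import *
state(); plan(np.arange(26.5,44,1.75),28+np.arange(0,10)*1.75)
p,d=bot.read_camera("wrist"); cv2.imwrite("pics/w13.png",p)
p,d=bot.read_camera("scene"); cv2.imwrite("pics/s13.png",cv2.resize(p[90:240,180:380],None,fx=4,fy=4))
E
```

```text
t: 22.22
eef_pos: [0.5389, 0.043, 0.1879]
tool_rot: [0.023, 0.968, -0.078, 0.238]
contact_force: [-28.0, 4.3, 14.0]
gripper_width: 0.117
f [-28.    4.3  14. ] tcp [0.5389 0.043  0.1879] w 0.117 q [ 0.15  0.17 -0.53  2.24  0.8   0.45 -1.18] hood est deg 23.83 rad from hinge 0.2756 y -0.0019 tilt 27.68
26.5 28.0 d cm [ 1.23 -0.19 -0.44] w [0.006 0.006 0.005]
28.25 29.75 d cm [ 2.03 -0.18 -0.83] w [0.006 0.036 0.005]
30.0 31.5 d cm [ 2.84 -0.18 -1.2 ] w [0.006 0.067 0.005]
31.75 33.25 d cm [ 3.66 -0.17 -1.54] w [0.006 0.097 0.005]
33.5 35.0 d cm [ 4.49 -0.17 -1.87] w [0.006 0.128 0.005]
35.25 36.75 d cm [ 5.33 -0.16 -2.17] w [0.006 0.158 0.005]
37.0 38.5 d cm [ 6.18 -0.16 -2.45] w [0.005 0.189 0.005]
38.75 40.25 d cm [ 7.03 -0.15 -2.7 ] w [0.005 0.219 0.005]
40.5 42.0 d cm [ 7.89 -0.14 -2.94] w [0.005 0.25  0.005]
42.25 43.75 d cm [ 8.76 -0.14 -3.15] w [0.005 0.281 0.005]
```

View pics/w13.png

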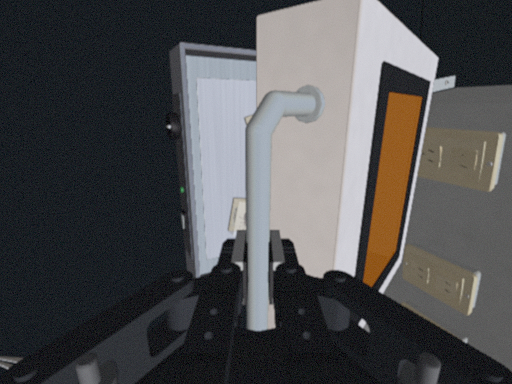

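View pics/s13.png

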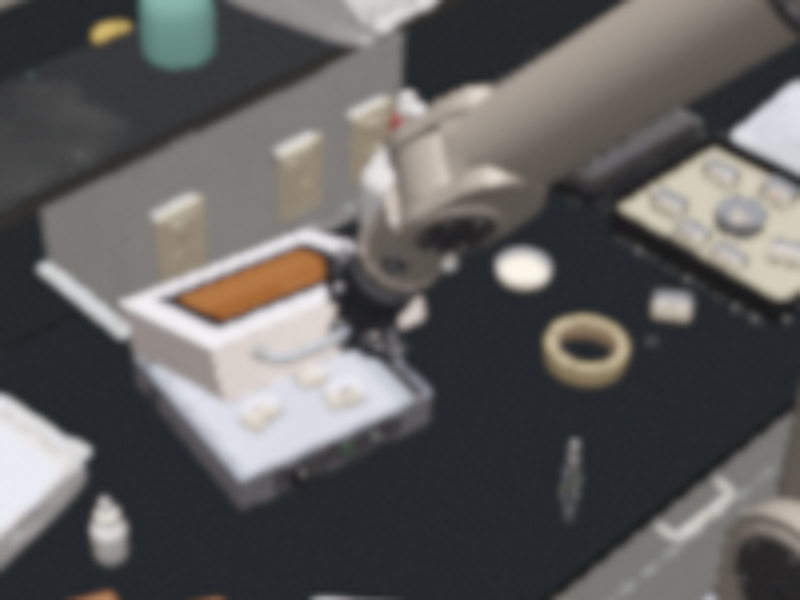

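```bash
python3 -m creep '[[[-0.05,0,-0.09,0,0,0,0],[-0.1,0,-0.17,0,0,0,0],[-0.1,0,-0.17,0,0,0,0]]]'
python3 - <<'E'
from h import *
state()
E
```

```text
t: 22.7
eef_pos: [0.5399, 0.0429, 0.1898]
tool_rot: [0.022, 0.967, -0.078, 0.24]
contact_force: [-11.4, 1.9, 4.0]
gripper_width: 0.122
f [-11.4   1.9   4. ] tcp [0.5399 0.0429 0.1898] w 0.122 q [ 0.16  0.16 -0.53  2.24  0.79  0.45 -1.18] hood est deg 24.26 rad from hinge 0.2757 y -0.0018 tilt 27.86
```

```bash
sed -i 's/^HINGE=.*/HINGE=np.array([.7636,.0080,.067])/' h.py
python3 - <<'E'
from h import *
state(); plan(np.arange(25.5,42,1.75),28+np.arange(0,10)*1.75)
E
```

```text
f [-11.4   1.9   4. ] tcp [0.5399 0.0429 0.1898] w 0.122 q [ 0.16  0.16 -0.53  2.24  0.79  0.45 -1.18] hood est deg 23.32 rad from hinge 0.2736 y -0.0019 tilt 27.86
25.5 28.0 d cm [ 0.92 -0.2  -0.5 ] w [0.004 0.003 0.003]
27.25 29.75 d cm [ 1.71 -0.19 -0.9 ] w [0.004 0.033 0.003]
29.0 31.5 d cm [ 2.51 -0.19 -1.28] w [0.004 0.064 0.003]
30.75 33.25 d cm [ 3.33 -0.18 -1.64] w [0.004 0.094 0.003]
32.5 35.0 d cm [ 4.15 -0.18 -1.97] w [0.004 0.125 0.004]
34.25 36.75 d cm [ 4.99 -0.17 -2.28] w [0.004 0.155 0.004]
36.0 38.5 d cm [ 5.83 -0.17 -2.57] w [0.004 0.186 0.004]
37.75 40.25 d cm [ 6.68 -0.17 -2.84] w [0.004 0.216 0.004]
39.5 42.0 d cm [ 7.54 -0.16 -3.09] w [0.004 0.247 0.004]
41.25 43.75 d cm [ 8.41 -0.16 -3.31] w [0.004 0.277 0.004]
```

```bash
python3 -m creep '[[[0.8,0,-0.55,0,0.003,0,0],[1.6,0,-0.97,0,0.033,0,0],[2.4,0,-1.36,0,0.064,0,0],[3.22,0,-1.72,0,0.094,0,0],[4.05,0,-2.06,0,0.125,0,0],[4.9,0,-2.37,0,0.155,0,0],[4.9,0,-2.37,0,0.155,0,0]]]'
python3 - <<'E'
from h import *
state(); plan(np.arange(35,52,1.75),37+np.arange(0,10)*1.75)
E
```

```text
t: 23.58
eef_pos: [0.5739, 0.0372, 0.235]
tool_rot: [0.028, 0.945, -0.077, 0.315]
contact_force: [-3.4, -1.1, 0.9]
gripper_width: 0.113
f [-3.4 -1.1  0.9] tcp [0.5739 0.0372 0.235 ] w 0.113 q [ 0.11  0.11 -0.48  2.24  1.04  0.41 -1.4 ] hood est deg 34.64 rad from hinge 0.2737 y -0.002 tilt 36.91
35.0 37.0 d cm [ 0.18 -0.2   0.01] w [0.003 0.002 0.002]
36.75 38.75 d cm [ 1.06 -0.2  -0.14] w [0.003 0.032 0.002]
38.5 40.5 d cm [ 1.94 -0.2  -0.26] w [0.003 0.063 0.002]
40.25 42.25 d cm [ 2.83 -0.19 -0.36] w [0.003 0.093 0.003]
42.0 44.0 d cm [ 3.72 -0.19 -0.43] w [0.003 0.124 0.003]
43.75 45.75 d cm [ 4.61 -0.19 -0.48] w [0.003 0.154 0.003]
45.5 47.5 d cm [ 5.5  -0.19 -0.5 ] w [0.003 0.185 0.003]
47.25 49.25 d cm [ 6.39 -0.18 -0.51] w [0.003 0.215 0.003]
49.0 51.0 d cm [ 7.28 -0.18 -0.48] w [0.003 0.246 0.003]
50.75 52.75 d cm [ 8.17 -0.18 -0.44] w [0.003 0.276 0.003]
```

```bash
python3 -m creep '[[[0.7,0,-0.08,0,0.015,0,0],[1.5,0,-0.2,0,0.045,0,0],[2.4,0,-0.31,0,0.078,0,0],[3.28,0,-0.4,0,0.108,0,0],[4.15,0,-0.46,0,0.139,0,0],[5.05,0,-0.5,0,0.17,0,0],[5.05,0,-0.5,0,0.17,0,0]]]'
python3 - <<'E'
from h import *
state(); plan(np.arange(46,61,1.5),48+np.arange(0,10)*1.5)
E
```

```text
t: 24.45
eef_pos: [0.6112, 0.0311, 0.2695]
tool_rot: [0.034, 0.915, -0.075, 0.395]
contact_force: [-5.4, -2.4, 4.8]
gripper_width: 0.123
f [-5.4 -2.4  4.8] tcp [0.6112 0.0311 0.2695] w 0.123 q [ 0.07  0.11 -0.44  2.25  1.47  0.41 -1.81] hood est deg 44.72 rad from hinge 0.2733 y -0.002 tilt 46.67
46.0 48.0 d cm [ 0.65 -0.2   0.09] w [0.003 0.023 0.002]
47.5 49.5 d cm [ 1.4  -0.2   0.23] w [0.003 0.049 0.002]
49.0 51.0 d cm [ 2.15 -0.2   0.37] w [0.003 0.076 0.002]
50.5 52.5 d cm [ 2.89 -0.2   0.54] w [0.003 0.102 0.002]
52.0 54.0 d cm [ 3.63 -0.2   0.72] w [0.003 0.128 0.002]
53.5 55.5 d cm [ 4.37 -0.19  0.92] w [0.003 0.154 0.002]
55.0 57.0 d cm [ 5.09 -0.19  1.14] w [0.003 0.18  0.002]
56.5 58.5 d cm [ 5.82 -0.19  1.37] w [0.003 0.207 0.003]
58.0 60.0 d cm [ 6.53 -0.19  1.62] w [0.003 0.233 0.003]
59.5 61.5 d cm [ 7.24 -0.19  1.88] w [0.003 0.259 0.003]
```

Run:
```python
from h import *
plan(np.arange(46,59,1.5),46.8+np.arange(0,10)*.5)
```

```text
46.0 46.8 d cm [ 0.61 -0.2   0.09] w [0.003 0.002 0.002]
47.5 47.3 d cm [ 1.33 -0.2   0.23] w [0.003 0.011 0.002]
49.0 47.8 d cm [ 2.04 -0.2   0.38] w [0.003 0.02  0.002]
50.5 48.3 d cm [ 2.75 -0.2   0.55] w [0.003 0.029 0.002]
52.0 48.8 d cm [ 3.46 -0.2   0.74] w [0.003 0.037 0.002]
53.5 49.3 d cm [ 4.16 -0.2   0.94] w [0.003 0.046 0.002]
55.0 49.8 d cm [ 4.86 -0.19  1.17] w [0.003 0.055 0.002]
56.5 50.3 d cm [ 5.55 -0.19  1.41] w [0.003 0.063 0.002]
58.0 50.8 d cm [ 6.23 -0.19  1.67] w [0.003 0.072 0.002]
```

```bash
python3 -m creep '[[[0.5,0,0.05,0,0.002,0,0],[1.2,0,0.16,0,0.011,0,0],[1.95,0,0.31,0,0.02,0,0],[2.65,0,0.48,0,0.029,0,0],[3.36,0,0.67,0,0.037,0,0],[4.06,0,0.88,0,0.046,0,0],[4.76,0,1.1,0,0.055,0,0],[5.45,0,1.34,0,0.063,0,0],[5.8,0,1.48,0,0.068,0,0],[5.8,0,1.48,0,0.068,0,0]]]'
python3 - <<'E'
from h import *
state()
for c in ["wrist","scene"]:
    p,d=bot.read_camera(c); cv2.imwrite(f"pics/{c}14.png",p if c=="wrist" else cv2.resize(p[90:240,180:380],None,fx=4,fy=4))
    if c=="scene": np.save("pics/s14d.npy",d)
E
```

```text
t: 25.7
eef_pos: [0.6617, 0.0229, 0.3012]
tool_rot: [0.037, 0.901, -0.073, 0.425]
contact_force: [-0.9, -5.6, -0.4]
gripper_width: 0.113
f [-0.9 -5.6 -0.4] tcp [0.6617 0.0229 0.3012] w 0.113 q [ 0.08  0.14 -0.42  2.17  1.55  0.42 -1.83] hood est deg 57.11 rad from hinge 0.2729 y -0.0018 tilt 50.55
```

View pics/scene14.png

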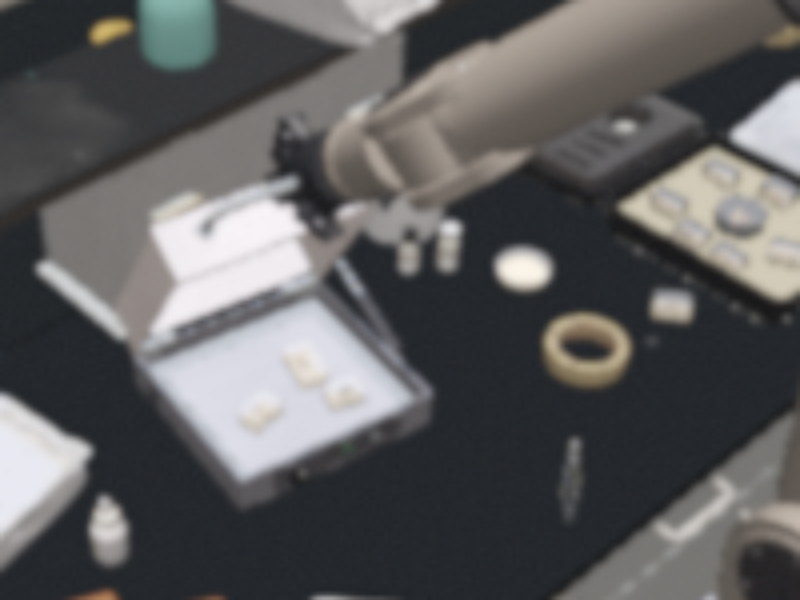

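View pics/wrist14.png

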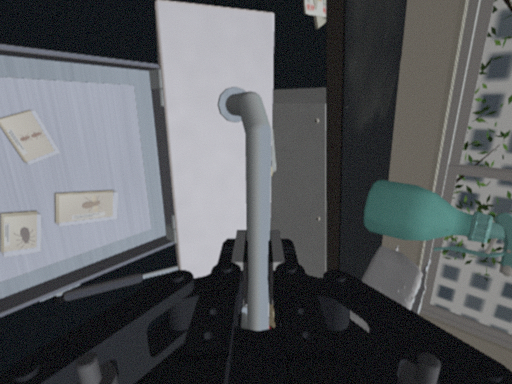

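```bash
cat >> h.py <<'E'
def face(r0,r1,c0,c1,name=None):
    K=cal("wrist"); p,d=bot.read_camera("wrist"); P=grid("wrist",d,K)
    q=P[r0:r1,c0:c1].reshape(-1,3); q=q[~np.isnan(q[:,0])]; c=np.median(q,0)
    for _ in range(4):
        u,s,v=np.linalg.svd(q-c,full_matrices=False); n=v[2]; e=abs((q-c)@n); q=q[e<max(.003,2*np.median(e))]; c=q.mean(0)
    n*=-np.sign(n@XH); print("face n",n.round(3),"resid",np.std((q-c)@n).round(4),len(q),"angle",np.degrees(np.arctan2(-n[2],-(n@XH))).round(2), "centre",c.round(3))
    if name: cv2.imwrite(name,p)
E
python3 - <<'E'
from h import *
face(130,230,178,215)
E
```

```text
face n [-0.522  0.085  0.848] resid 0.0006 3689 angle -58.04 centre [0.659 0.056 0.259]
```

Run:
```python
from h import *
state(); plan(np.arange(56,43,-1.5),50.5-np.arange(0,10)*.5); plan([44.2],[46.2])
```

```text
f [-1.6 -4.3  0.4] tcp [0.6615 0.0229 0.3012] w 0.118 q [ 0.08  0.14 -0.42  2.17  1.55  0.42 -1.83] hood est deg 57.07 rad from hinge 0.273 y -0.0018 tilt 50.55
56.0 50.5 d cm [-0.45 -0.19 -0.24] w [ 0.003 -0.001  0.002]
54.5 50.0 d cm [-1.13 -0.19 -0.52] w [ 0.003 -0.01   0.002]
53.0 49.5 d cm [-1.81 -0.19 -0.79] w [ 0.003 -0.018  0.002]
51.5 49.0 d cm [-2.5  -0.19 -1.04] w [ 0.003 -0.027  0.002]
50.0 48.5 d cm [-3.19 -0.19 -1.26] w [ 0.003 -0.036  0.002]
48.5 48.0 d cm [-3.89 -0.19 -1.48] w [ 0.003 -0.044  0.002]
47.0 47.5 d cm [-4.6  -0.19 -1.67] w [ 0.003 -0.053  0.002]
45.5 47.0 d cm [-5.31 -0.19 -1.85] w [ 0.003 -0.062  0.002]
44.0 46.5 d cm [-6.02 -0.2  -2.  ] w [ 0.003 -0.071  0.002]
44.2 46.2 d cm [-5.94 -0.2  -1.98] w [ 0.003 -0.076  0.002]
```

```bash
python3 -m creep '[[[-0.45,-0.05,-0.22,0,0,0,0],[-1.13,-0.1,-0.5,0,-0.01,0,0],[-1.8,-0.1,-0.77,0,-0.018,0,0],[-2.5,-0.1,-1.02,0,-0.027,0,0],[-3.2,-0.1,-1.25,0,-0.036,0,0],[-3.9,-0.1,-1.46,0,-0.044,0,0],[-4.6,-0.1,-1.65,0,-0.053,0,0],[-5.2,-0.1,-1.8,0,-0.062,0,0],[-5.6,-0.1,-1.88,0,-0.07,0,0],[-5.6,-0.1,-1.88,0,-0.07,0,0]]]'
python3 - <<'E'
from h import *
state(); face(120,220,185,215,"pics/w15.png")
E
```

```text
t: 27.1
eef_pos: [0.613, 0.0312, 0.2717]
tool_rot: [0.035, 0.915, -0.075, 0.395]
contact_force: [-3.3, -7.0, 5.8]
gripper_width: 0.114
f [-3.3 -7.   5.8] tcp [0.613  0.0312 0.2717] w 0.114 q [ 0.07  0.11 -0.44  2.24  1.46  0.42 -1.8 ] hood est deg 45.28 rad from hinge 0.2739 y -0.0015 tilt 46.73
face n [-0.848  0.167 -0.504] resid 0.0029 2287 angle 30.25 centre [0.647 0.048 0.171]
```

View pics/w15.png

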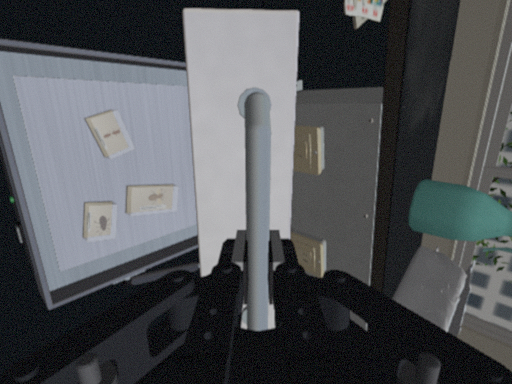

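```bash
python3 -m creep '[[[-0.05,0.1,0,0,0,0,0],[-0.1,0.2,0,0,0,0,0],[-0.1,0.2,0,0,0,0,0],[-0.1,0.2,0,0,0,0,0]]]'
python3 - <<'E'
from h import *
state(); face(130,230,205,235); face(40,80,205,280)
p,d=bot.read_camera("top"); cv2.imwrite("pics/top16.png",p)
E
```

```text
t: 27.65
eef_pos: [0.6123, 0.0314, 0.2712]
tool_rot: [0.033, 0.915, -0.074, 0.395]
contact_force: [-2.7, -3.7, 7.5]
gripper_width: 0.115
f [-2.7 -3.7  7.5] tcp [0.6123 0.0314 0.2712] w 0.115 q [ 0.07  0.11 -0.44  2.25  1.47  0.41 -1.81] hood est deg 45.09 rad from hinge 0.2739 y -0.0015 tilt 46.73
face n [-0.689  0.113  0.716] resid 0.0006 2991 angle -45.72 centre [0.622 0.06  0.232]
face n [-0.688  0.115  0.717] resid 0.0007 2980 angle -45.8 centre [0.644 0.128 0.243]
```

View pics/top16.png

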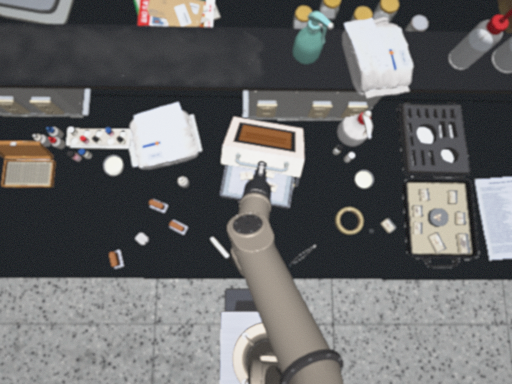

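```bash
python3 -m creep '[[[-0.1,0,-0.02,0,0,0,0],[-0.2,0,-0.05,0,0,0,0],[-0.2,0,-0.05,0,0,0,0],[-0.2,0,-0.05,0,0,0,0],[-0.2,0,-0.05,0,0,0,0],[-0.2,0,-0.05,0,0,0,0],[-0.2,0,-0.05,0,0,0,0]]]'
python3 - <<'E'
from h import *
state(); face(130,230,205,235); print(np.abs(bot.get_obs()["joint_vel"]).max())
p,d=bot.read_camera("top"); P=grid("top",d); q=P[210:244,165:195].reshape(-1,3); q=q[q[:,2]>.055]; print(len(q),cv2.minAreaRect(q[:,:2].astype(np.float32)),q[:,2].max())
E
```

```text
t: 28.68
eef_pos: [0.6102, 0.0317, 0.2695]
tool_rot: [0.033, 0.915, -0.074, 0.395]
contact_force: [-4.9, -2.9, 7.0]
gripper_width: 0.115
f [-4.9 -2.9  7. ] tcp [0.6102 0.0317 0.2695] w 0.115 q [ 0.07  0.11 -0.44  2.25  1.48  0.41 -1.81] hood est deg 44.52 rad from hinge 0.2739 y -0.0015 tilt 46.67
face n [-0.695  0.115  0.709] resid 0.0006 2986 angle -45.19 centre [0.62  0.06  0.231]
0.002328989384283575
86 ((0.4434909522533417, 0.31309956312179565), (0.048582423478364944, 0.0197563748806715), 64.12738800048828) 0.07461627462986797
```

Hood at about 45.2° and still, press upright where I set it down, bystanders unmoved in the picture. I'm handing it in.

```bash
python3 -c "
from station import bot
print(bot.hand_in())"
```

```text
the job is handed in; nothing more can be done
None
```

The job is handed in at about 29 s, with the gripper still holding the bar. There was no verdict, so these are my own checks.

**Press:** I took the look-alike farthest to the right, at top-camera pixel (179,226). I ran it in one pass over the front strip, from about 82 mm left of the middle to 83 mm right. It stayed within about 1 mm of the centre line and pushed with roughly 6–7 N. It stands upright at (0.443, 0.316), next to its original place and clear of the box.

**Hood:** I raised it to about 57–58°, eased it back, and it is now held still at about 45°.
- The camera's fit of the hood's front face gave 45.2°, and the arm's pose gave 44.5°.
- The joints were at rest. The wrist read about 9 N of residual force, more than the hood's own weight needs.

**Bystanders:** They look unmoved in the last top view. I judged this by eye and did not measure each one.

**Disagreements:**
- The bar's path ran as if the hinge were 5 mm higher than I had first estimated. At about 24° this pushed roughly 31 N along the bar's radius. I corrected the arc and the force dropped to a few newtons.
- I tilted the tool the opposite way to the hood's own turn. The round bar turned in the pads and I saw no sign of contact with the hood.

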